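Seat the keyed pulleys and pass them under the height gauge

ROBOT

A 6-joint arm with a two-finger parallel gripper is mounted at the origin on a cart in front of the work surface, level with it; the furniture and walls round the work are solid. World frame = base frame: x ahead of the robot, y to its left, z up, the work surface at z = 0. Lengths are in m, angles in rad, forces in N, time in s.
With the tool pointing down it reaches from about 0.375 to 0.9 m from the base axis. Payload 3.1 kg.
Tool frame: the origin (TCP) lies midway between the tips of the shut fingers; the grasp point (between the pads) lies 19 mm behind it; z points along the fingers, y is the line along which they close (so a half turn about z gives the same grasp; the last joint's range is limited). The gripper opens to 85 mm and grips with 20 to 120 N. Pads are 22 mm wide; open, the fingers measure 114 mm over their backs; the gripper's body (76 mm by 85 mm) begins 54 mm behind the grasp point. The pads swing forward as they close: fully open they stand 13 mm farther back than shut.
Start: joints at [-1.486, 0.527, 1.433, -0, 1.181, -0.178], TCP at [0.163, -0.603, 0.231] pointing down, gripper open.
Joint ranges: [-3.08, 3.08], [-0.75, 2.2], [0.22, 2.44], [-1.43, 4.57], [0, 2.65], [-2.85, 2.85]. Speed limits (rad/s): [2.79, 2.79, 3.14, 3.14, 3.14, 3.14].

INTERFACE

Orientations are given as [roll, pitch, yaw] about the fixed x, y, z axes, in that order (R = Rz(yaw) Ry(pitch) Rx(roll)).
In Python, from workcell import robot gives the robot as it stands.
- The arm moves only by the tool step_arm, never from a script. Its argument "deltas" is a list of rows, each a list of 7 numbers: the turn, a rotation vector about the tool's x, y, z in degrees, then the shift along the tool's x, y, z in cm, then the gripper's target within -1 to 1 (shut at 1, half-way at 0, fully open at -1). A call has 1 to 12 rows; each row is the pose to reach, as a shift and turn from the pose commanded when the call began, along the tool's axes at that moment; what a row does not reach only later rows make up. A row lasts 1/8 s, in which the tool goes at most 62.5 mm and 10.7 degrees, less where a joint would pass 70% of its speed; a pose out of reach is approached as far as the arm can. A call with a gripper value outside its range is refused whole. The fingers move at their own pace and stop on an object; "force" is the grip in N (left out, the last holds). Time passes only in rows, so rows that repeat a pose let the fingers close. It gives the time, the measured TCP pose, the force, the opening and the grip force at its end, in the units of the state.
- robot.state(): the state, without advancing time (a new reading comes with each control period).
- robot.read_camera(name): name is "scene" or "top"; returns a dict with "pixels" (400x640x3 uint8, red, green, blue), "intrinsics" (3x3 intrinsics, pixels), "rvec" (rotation vector, rad) and "tvec" (3), from world to camera coordinates, as OpenCV has them. Camera axes: x right, y down, z forward; pixel columns grow to the right and rows downward; lengths in m; the calibration is good to about 2 mm. A picture is of the moment at which its call begins. There is no depth.
- robot.job_done(): hands the job in; it is judged then, once.
The state is a dict: "time_s": time; "joint_positions": joint angles; "qvel": joint speeds; "tau": joint torques, N m; "eef_pos": TCP position; "tool_rot": TCP orientation; "ft_force": force on the tool from outside, world axes, zero at the start; "moment": the same for the moment, N m; "opening": opening from 0.0 (shut) to 1.0 (fully open); "finger_force": force on a finger pad.
Only numpy, scipy, OpenCV 4.12 (cv2) and the standard library are available. Lean on these libraries where they do the work, as an engineer would, in place of code of your own. Each camera call takes 0.05 s, during which the arm holds its last target. There are 200 camera calls.

TASK

Draw the gauge carriage fully back by its black handle, then fit each pulley that is here onto the shaft of its own colour, in the order red, yellow, blue, green (one to four dots), turning it until its keyway drops over the key and it sits right down on the deck. When all are seated and let go, push the carriage fully home under the white bridge to gauge their height, then draw it fully back again so that the seated set can be collected, and leave the other things on the bench alone.

Things in the scene. Friction and masses are not known exactly. Their poses are not given: they have to be found in the camera images.
- pulley1_centre (a point): Loose red V-belt pulley (one white dot), upright, may be absent. Point: on its axis, half-way up (26 mm). z up, x from axis to keyway. Grooved rim 60 mm across, 20 mm high; above it a round bare-metal boss 42 mm across, 32 mm high, to grip. Bore 23.4 mm across right through, its keyway 10.5 mm wide, out to 17.5 mm from the axis, full height. 0.2 to 0.33 kg.
- pulley2_centre (a point): Loose yellow V-belt pulley (two white dots), upright, may be absent. Point: on its axis, half-way up (26 mm). z up, x from axis to keyway. Grooved rim 60 mm across, 20 mm high; above it a round bare-metal boss 42 mm across, 32 mm high, to grip. Bore 23.4 mm across right through, its keyway 10.5 mm wide, out to 17.5 mm from the axis, full height. 0.2 to 0.33 kg.
- pulley3_centre (a point): Loose blue V-belt pulley (three white dots), upright, may be absent. Point: on its axis, half-way up (26 mm). z up, x from axis to keyway. Grooved rim 60 mm across, 20 mm high; above it a round bare-metal boss 42 mm across, 32 mm high, to grip. Bore 23.4 mm across right through, its keyway 10.5 mm wide, out to 17.5 mm from the axis, full height. 0.2 to 0.33 kg.
- pulley4_centre (a point): Loose green V-belt pulley (four white dots), upright, may be absent. Point: on its axis, half-way up (26 mm). z up, x from axis to keyway. Grooved rim 60 mm across, 20 mm high; above it a round bare-metal boss 42 mm across, 32 mm high, to grip. Bore 23.4 mm across right through, its keyway 10.5 mm wide, out to 17.5 mm from the axis, full height. 0.2 to 0.33 kg.
- post1 (a point): Keyed shaft on the carriage for the red pulley (red disc, one white dot). Origin: axis at deck level (20 mm above worktop), z up, x from axis to brass key. 20 mm across, 50 mm high, top 7 mm tapered. Key 8 mm wide, out to 15.5 mm, 20 mm high: a pulley not turned to it sits 20 mm high; within about 5 deg it drops to the deck (centre 26 mm above origin). Posts are 64 mm apart in a row.
- post2 (a point): Keyed shaft on the carriage for the yellow pulley (yellow disc, two white dots). Origin: axis at deck level (20 mm above worktop), z up, x from axis to brass key. 20 mm across, 50 mm high, top 7 mm tapered. Key 8 mm wide, out to 15.5 mm, 20 mm high: a pulley not turned to it sits 20 mm high; within about 5 deg it drops to the deck (centre 26 mm above origin). Posts are 64 mm apart in a row.
- post3 (a point): Keyed shaft on the carriage for the blue pulley (blue disc, three white dots). Origin: axis at deck level (20 mm above worktop), z up, x from axis to brass key. 20 mm across, 50 mm high, top 7 mm tapered. Key 8 mm wide, out to 15.5 mm, 20 mm high: a pulley not turned to it sits 20 mm high; within about 5 deg it drops to the deck (centre 26 mm above origin). Posts are 64 mm apart in a row.
- post4 (a point): Keyed shaft on the carriage for the green pulley (green disc, four white dots). Origin: axis at deck level (20 mm above worktop), z up, x from axis to brass key. 20 mm across, 50 mm high, top 7 mm tapered. Key 8 mm wide, out to 15.5 mm, 20 mm high: a pulley not turned to it sits 20 mm high; within about 5 deg it drops to the deck (centre 26 mm above origin). Posts are 64 mm apart in a row.
- carriage (a joint): Slide of the carriage in m: 0 = drawn fully back, towards its handle (robot's left, +y); 0.080 = pushed fully home under the bridge against the end stop (robot's right, -y, turned by the base's yaw). Needs about 4 N to move, stays where left. The posts and handle ride on it.
- handle (a point): Upright black tab to pull and push the carriage: 12 mm thick along this frame's x (grip it so), 30 mm long along this frame's y, which points the way the carriage is drawn back. The point is its middle, 46 mm above the worktop, 18 mm below its top; free for 45 mm down from the top.
- bridge (a point): Middle of the underside of the fixed white bridge: a bar 24 mm wide, 290 mm long, parallel to the row of posts, on two grey uprights. Underside 80 mm above the worktop (60 mm above the deck), top 93 mm: a seated pulley passes with 8 mm to spare, an unseated one strikes it. Carriage home: posts right under it; drawn back: 80 mm clear of it.
- wheel (a point): Fixed obstacle to keep the gripper's body off: middle of the near (right-hand) face of the polisher's wire wheel, an upright disc 196 mm across in the x-z plane, from 36 to 232 mm above the worktop; wheel and machine reach from here to +y.
- drawer (a point): Fixed obstacle to keep the gripper's body off: front of the top right drawer, standing ajar, of the grey parts cabinet; it faces -x, is 100 mm wide (y), from 124 to 179 mm above the worktop; the rest of the cabinet (210 mm wide, 184 mm high) begins about 35 mm further back and to the left of it.
- green_bar: Bystander: bar of green polishing compound, 35 x 111 x 34 mm, to be left alone; origin at the centre of its underside.
- dropper: Bystander: small amber oil bottle with a black dropper cap, 34 mm across, 102 mm high, to be left alone; origin at the centre of its underside.
Not all that is in view belongs to the job. Leave any pink look-alike of the part that bears pulley2_centre alone.

How it is judged:
On the way, in this order (a step that is already met when the one before it is completed fails the run):
1. the carriage is drawn fully back (value of joint carriage below 0.008 m), for 0.2 s.
2. the red pulley is down over the key of its shaft (z of pulley1_centre in the frame of post1 below 0.03 m and horizontal distance between pulley1_centre and post1 below 0.004 m and angle between pulley1_centre's own z axis and vertical below 0.06 rad), for 0.2 s.
3. the yellow pulley is down over the key of its shaft (z of pulley2_centre in the frame of post2 below 0.03 m and horizontal distance between pulley2_centre and post2 below 0.004 m and angle between pulley2_centre's own z axis and vertical below 0.06 rad), for 0.2 s.
4. the blue pulley is down over the key of its shaft (z of pulley3_centre in the frame of post3 below 0.03 m and horizontal distance between pulley3_centre and post3 below 0.004 m and angle between pulley3_centre's own z axis and vertical below 0.06 rad), for 0.2 s.
5. the green pulley is down over the key of its shaft (z of pulley4_centre in the frame of post4 below 0.03 m and horizontal distance between pulley4_centre and post4 below 0.004 m and angle between pulley4_centre's own z axis and vertical below 0.06 rad), for 0.2 s.
6. the carriage is fully home under the bridge with every pulley seated (all of step 2 and all of step 3 and all of step 4 and all of step 5 and value of joint carriage above 0.074 m), for 0.2 s.
At the end, for the whole second after the job is handed in: The carriage has been fully home under the bridge (within 6 mm of its end stop), is drawn back again (within 8 mm of its back stop), and every pulley that is here is on its own shaft, upright, within 4 mm of its axis and within 4 mm of fully down, and at rest (all of step 2 and all of step 3 and all of step 4 and all of step 5 and value of joint carriage below 0.008 m and linear speed of each of pulley1, pulley2, pulley3, pulley4 below 0.02 m/s); the robot touches nothing.
It fails at once if the green bar is shifted by more than 3 cm (distance of green_bar from where it was at the start of the episode above 0.03 m).
It fails at once if the oil bottle is shifted by more than 3 cm (distance of dropper from where it was at the start of the episode above 0.03 m).
Of pulley1, pulley2, pulley3, pulley4 only 3 to 4 are there at a start; the rules pass over those that are not, and their reading is None.
At some moment in a run one of pulley1, pulley2, pulley3, pulley4 may be knocked a few centimetres aside while the robot is not near it.
It also fails if it takes over 210 s, if anything falls off the work surface, if the arm or the gripper's body presses on something with over 40 N, if the wrist force passes 120 N, or if a joint passes its speed limit or range.

## Working session

There is one attempt and no reset: what is moved stays moved. The work goes in short steps, Python scripts to look and compute and a tool call to move; the robot and the scene stay as the last step left them, time stands still between calls to the robot, and variables do not carry over. Pictures are saved under pics/ and viewed, at most 14 in all, crops included, and the job is handed in when it is done.

Besides the shell and the picture viewer there is one more tool, called after "Request:" by a JSON object that holds its "api" and its "payload". step_arm: Moves the arm, as the interface text tells. Its arguments: {"type":"object","properties":{"deltas":{"type":"array"},"force":{"type":"number"}},"required":["deltas"]}

```bash
mkdir -p pics; ls
cat > h.py <<'E'
import numpy as np, cv2
from workcell import robot
def cam(n):
    c=robot.read_camera(n); return c
def save(c,f,box=None,s=1):
    im=c["pixels"][:,:,::-1]
    if box: x0,y0,x1,y1=box; im=im[y0:y1,x0:x1]
    cv2.imwrite("pics/"+f,cv2.resize(im,None,fx=s,fy=s,interpolation=cv2.INTER_CUBIC))
def KRT(c):
    return np.array(c["intrinsics"]),cv2.Rodrigues(np.array(c["rvec"],float))[0],np.array(c["tvec"],float).ravel()
def ray(c,u,v,z):
    K,R,t=KRT(c); d=R.T@np.linalg.inv(K)@[u,v,1]; o=-R.T@t
    return o+d*(z-o[2])/d[2]
def proj(c,p):
    K,R,t=KRT(c); q=K@(R@np.array(p,float)+t); return q[:2]/q[2]
E
python3 - <<'E'
from h import *
import pickle
for n in("scene","top"):
    c=cam(n); save(c,n+"0.png"); pickle.dump(c,open(n+"0.pkl","wb"))
    K,R,t=KRT(c); print(n,K[0,0],-R.T@t,R[2])
print(robot.state())
E
```

```text
pics
scene 463.2378540692349 [-0.31454932  0.75046125  0.89084992] [ 0.66977062 -0.45553139 -0.58642857]
top 496.05834215270846 [0.36564465 0.15921447 1.4561615 ] [ 1.37904127e-01  9.74915893e-05 -9.90445578e-01]
{'time_s': 0.1, 'joint_positions': array([-1.48548681e+00,  5.28342286e-01,  1.43378618e+00, -9.55854571e-06,
        1.18140190e+00, -1.78494414e-01]), 'qvel': array([-0.00029831, -0.00292365, -0.00252331, -0.00129021,  0.00040062,
        0.00031827]), 'tau': array([ 5.19668106e-06, -4.43304527e+01, -1.78586876e+01, -1.82393146e-04,
        3.90687972e-03,  1.82743668e-05]), 'eef_pos': array([ 0.16294479, -0.60271337,  0.23044665]), 'tool_rot': array([-3.13968416e+00, -3.35341293e-04,  2.63807246e-01]), 'ft_force': array([ 0.60371697, -0.15693244, -0.43455678]), 'moment': array([-0.00379557, -0.02098636,  0.00942514]), 'finger_force': 0.0, 'opening': 1.0004355145176707}
```

View pics/top0.png

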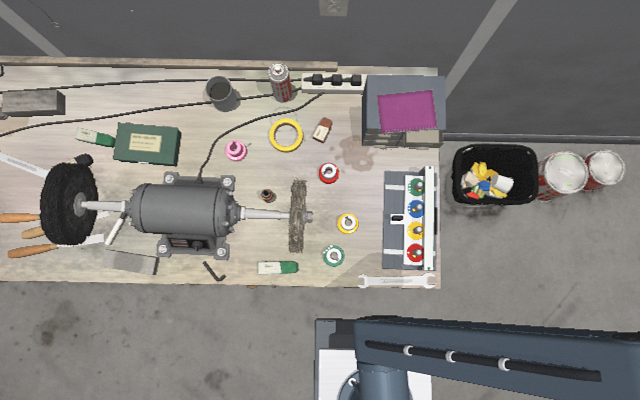

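View pics/scene0.png

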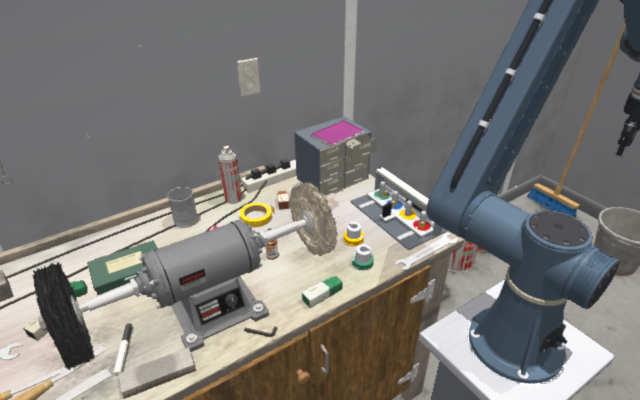

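The top view shows red at about (329,173), yellow at (347,223) and green at (333,256), with no blue pulley visible. The posts are near column 415, the handle at (397,218) and the bridge at column 431. The pink look-alike is at (235,150).

Run:
```python
from h import *
import pickle
c=pickle.load(open("top0.pkl","rb"))
save(c,"topz1.png",(375,160,445,275),5); save(c,"topz2.png",(305,155,375,275),5)
a=cv2.imread("pics/topz1.png");b=cv2.imread("pics/topz2.png")
o=np.zeros((600,710,3),np.uint8);o[:575,:350]=a;o[:600,360:]=b;cv2.imwrite("pics/topz.png",o)
for n,u,v,z in [("red",329,173,.052),("yel",347,223,.052),("grn",333,256,.052),("handle",397,218,.064),("p1",415,253,.07),("p4",416,186,.07),("br0",426,268,.093),("br1",429,167,.093),("bar",278,268,.034),("wheel",305,215,.134),("bottle",267,195,.1)]: print(n,ray(c,u,v,z).round(4))
```

```text
red [0.6509 0.1383 0.052 ]
yel [0.5071 0.0847 0.052 ]
grn [0.413  0.1231 0.052 ]
handle [ 0.5228 -0.0556  0.064 ]
p1 [ 0.425  -0.1046  0.07  ]
p4 [ 0.6144 -0.1088  0.07  ]
br0 [ 0.3839 -0.1299  0.093 ]
br1 [ 0.6651 -0.1413  0.093 ]
bar [0.3767 0.2784 0.034 ]
wheel [0.5183 0.202  0.134 ]
bottle [0.5758 0.3094 0.1   ]
```

View pics/topz.png

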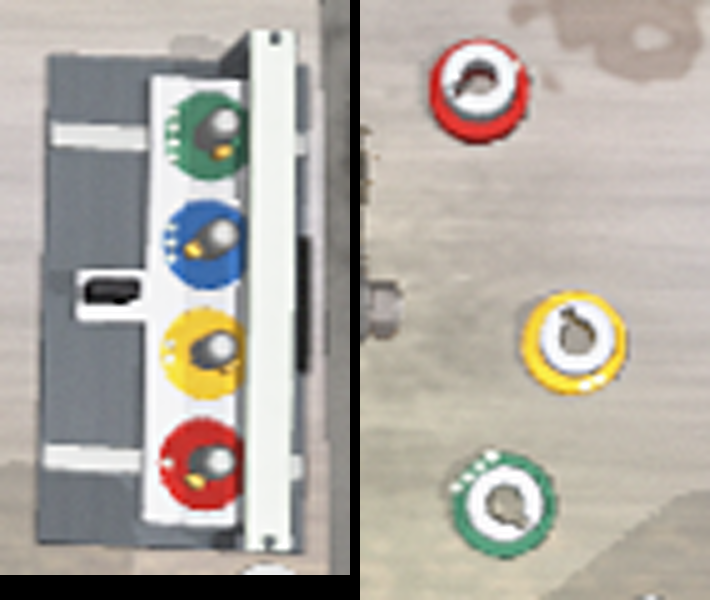

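Run:
```python
from h import *
import pickle
c=pickle.load(open("top0.pkl","rb"))
T=[ray(c,u,v,.07) for u,v in [(418.6,252),(419.4,229.2),(419.4,207),(420,184.4)]]
for t in T: print(t.round(4))
d=(T[3]-T[0])[:2]; print("pitch",np.linalg.norm(d)/3,"yaw",np.degrees(np.arctan2(d[1],d[0])))
for n,u,v,z in [("br0",428.6,268,.093),("br1",429.8,167,.093),("hl",375+84/5,160+290/5,.064),("hr",375+140/5,160+290/5,.064),("plateL",376+41/5,160+57/5,.0),("drawL",407,147,.179),("drawR",440,145,.179),("drawB",440,145,.124)]: print(n,ray(c,u,v,z).round(4))
```

```text
[ 0.428  -0.1147  0.07  ]
[ 0.4917 -0.1174  0.07  ]
[ 0.5545 -0.118   0.07  ]
[ 0.6192 -0.1202  0.07  ]
pitch 0.0637780561805714 yaw -1.6686730074800236
br0 [ 0.384 -0.137  0.093]
br1 [ 0.6651 -0.1435  0.093 ]
hl [ 0.5225 -0.041   0.064 ]
hr [ 0.5231 -0.0726  0.064 ]
plateL [ 0.6695 -0.0275  0.    ]
drawL [ 0.699  -0.0648  0.179 ]
drawR [ 0.7061 -0.1521  0.179 ]
drawB [ 0.7208 -0.1655  0.124 ]
```

```bash
cat >> h.py <<'E'
from scipy.spatial.transform import Rotation as Ro
def delta(p,yaw):
    "row to reach TCP p, tool down at yaw (deg), from the present pose"
    s=robot.state(); R0=Ro.from_euler("xyz",s["tool_rot"])
    R1=Ro.from_euler("xyz",[180,0,yaw],degrees=True)
    r=(R0.inv()*R1).as_rotvec(degrees=True); t=R0.inv().apply(np.array(p)-s["eef_pos"])*100
    print("pos",s["eef_pos"].round(4),"yaw",np.degrees(s["tool_rot"]).round(1),"F",s["ft_force"].round(1),"op",round(s["opening"],2),"t",s["time_s"])
    print("row",r.round(1),t.round(2))
E
python3 -c "
from h import *
delta([.523,-.057,.15],88.5)"
```

```text
pos [ 0.1629 -0.6027  0.2304] yaw [-179.9   -0.    15.1] F [ 0.6 -0.2 -0.4] op 1.0 t 0.1
row [ -0.1  -0.1 -73.4] [ 48.99 -43.28   8.14]
```

Request:
{"api": "step_arm", "payload": {"deltas": [[0,0,-73.4,49,-43.3,8.1,-1],[0,0,-73.4,49,-43.3,8.1,-1],[0,0,-73.4,49,-43.3,8.1,-1],[0,0,-73.4,49,-43.3,8.1,-1],[0,0,-73.4,49,-43.3,8.1,-1],[0,0,-73.4,49,-43.3,8.1,-1],[0,0,-73.4,49,-43.3,8.1,-1],[0,0,-73.4,49,-43.3,8.1,-1],[0,0,-73.4,49,-43.3,8.1,-1],[0,0,-73.4,49,-43.3,8.1,-1],[0,0,-73.4,49,-43.3,8.1,-1],[0,0,-73.4,49,-43.3,8.1,-1]], "force": 40}}

```text
time_s: 1.6
eef_pos: [0.5237, -0.0553, 0.1497]
tool_rot: [-3.141, -0.0, 1.549]
ft_force: [-0.5, 0.0, -0.2]
opening: 0.996
finger_force: 0.0
```

```bash
python3 -c "
from h import *
delta([.523,-.057,.027],88.5)"
```

```text
pos [ 0.5237 -0.0553  0.1497] yaw [-180.    -0.    88.8] F [-0.5  0.  -0.2] op 1.0 t 1.6
row [-0.  -0.   0.3] [-0.17 -0.06 12.27]
```

Request:
{"api": "step_arm", "payload": {"deltas": [[0,0,0.3,-0.1,-0.1,6,-1],[0,0,0.3,-0.1,-0.1,10,-1],[0,0,0.3,-0.1,-0.1,12.2,-1],[0,0,0.3,-0.1,-0.1,12.2,-1],[0,0,0.3,-0.1,-0.1,12.2,1],[0,0,0.3,-0.1,-0.1,12.2,1],[0,0,0.3,-0.1,-0.1,12.2,1],[0,0,0.3,-0.1,-0.1,12.2,1],[0,0,0.3,-0.1,-0.1,12.2,1],[0,0,0.3,-0.1,-0.1,12.2,1]]}}

```text
time_s: 2.85
eef_pos: [0.5248, -0.059, 0.0293]
tool_rot: [3.136, 0.002, 1.541]
ft_force: [4.9, 2.1, 3.1]
opening: 0.135
finger_force: 40.9
```

Request:
{"api": "step_arm", "payload": {"deltas": [[0,0,0,1,0,0,1],[0,0,0,2,0,0,1],[0,0,0,3,0,0,1],[0,0,0,4,0,0,1],[0,0,0,5,0,0,1],[0,0,0,5.6,0,0,1],[0,0,0,6,0,0,1],[0,0,0,6.1,0,0,1],[0,0,0,6.1,0,0,1]]}}

```text
time_s: 3.98
eef_pos: [0.5261, -0.0009, 0.0292]
tool_rot: [3.137, 0.005, 1.542]
ft_force: [1.8, -13.8, 4.0]
opening: 0.135
finger_force: 40.9
```

Request:
{"api": "step_arm", "payload": {"deltas": [[0,0,0,0,0,0,0],[0,0,0,0,0,0,-0.5],[0,0,0,0,0,-2,-1],[0,0,0,0,0,-8,-1],[0,0,0,0,0,-14,-1],[0,0,0,0,0,-20,-1],[0,0,0,-10,3,-20,-1],[0,0,0,-20,6,-20,-1],[0,0,0,-30,12,-20,-1],[0,0,0,-34,12,-20,-1],[0,0,0,-34,12,-20,-1],[0,0,0,-34,12,-20,-1]]}}

```text
time_s: 5.48
eef_pos: [0.6334, -0.3427, 0.2273]
tool_rot: [-3.14, -0.001, 1.539]
ft_force: [0.5, 0.0, 0.0]
opening: 1.0
finger_force: 0.0
```

Run:
```python
from h import *
import pickle
c=cam("top"); pickle.dump(c,open("top1.pkl","wb")); d=cam("scene"); pickle.dump(d,open("scene1.pkl","wb"))
a=c["pixels"][165:270,385:435][:,:,::-1]; b=c["pixels"]; s=d["pixels"]
P=[proj(d,(x,-.06,.04)) for x in (.40,.66)]; print(P)
u0=int(min(p[0] for p in P))-25;v0=int(min(p[1] for p in P))-30;print("scene crop",u0,v0)
R=lambda i,k:cv2.resize(i,None,fx=k,fy=k,interpolation=cv2.INTER_CUBIC)
o=np.zeros((600,800,3),np.uint8)
o[:577,:275]=R(a,5.5)[:577]
e=R(s[v0:v0+90,u0:u0+105][:,:,::-1],5); o[:450,275:]=e[:450,:525]
cv2.imwrite("pics/c1.png",o)
```

```text
[array([415.60174311, 230.41500511]), array([360.38880523, 189.19056307])]
scene crop 335 159
```

View pics/c1.png

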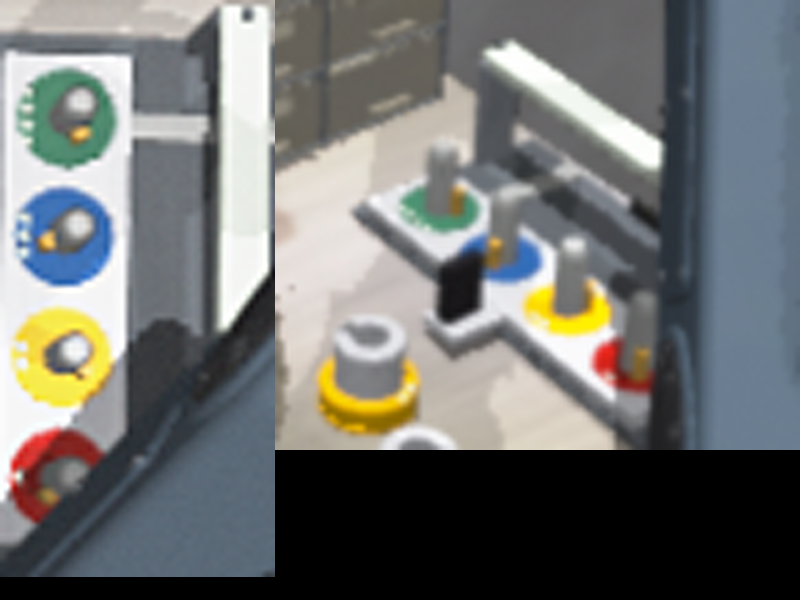

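Run:
```python
from h import *
import pickle
c=pickle.load(open("top0.pkl","rb")); c1=pickle.load(open("top1.pkl","rb"))
def tile(c,u,v,n,S):
    im=c["pixels"][v-n//2:v+n//2,u-n//2:u+n//2][:,:,::-1]
    return cv2.resize(im,(S,S),interpolation=cv2.INTER_CUBIC)
o=np.zeros((600,800,3),np.uint8)
for i,(u,v) in enumerate([(416,253),(416,231),(416,209),(417,187)]):
    o[:200,i*200:i*200+200]=tile(c,u,v,20,200)
for i,(u,v) in enumerate([(396,251),(396,229),(396,207),(397,185)]):
    o[200:400,i*200:i*200+200]=tile(c1,u,v,20,200)
for i,(u,v) in enumerate([(329,173),(347,223),(333,256)]):
    o[400:,i*200:i*200+200]=tile(c1,u,v,20,200)
cv2.imwrite("pics/t2.png",o)
```

```text
(no output)
```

View pics/t2.png

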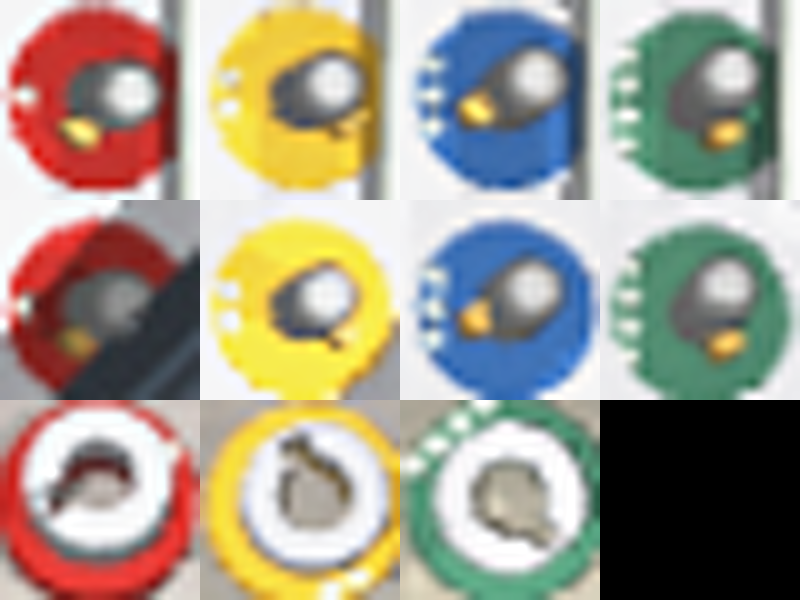

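```bash
cat >> h.py <<'E'
from scipy.optimize import minimize
def hull(c,pts):
    return cv2.convexHull(np.array([proj(c,p) for p in pts],np.float32)).reshape(-1,2)
def mask(polys,org,n,S=12):
    "coverage of polygons in an n x n pixel window at org (supersampled)"
    m=np.zeros((n*S,n*S),np.uint8)
    for q in polys: cv2.fillPoly(m,[np.round((np.array(q)-org+.5)*S*16).astype(np.int32)],255,shift=4)
    return cv2.resize(m,(n,n),interpolation=cv2.INTER_AREA)/255.
A=np.linspace(0,2*np.pi,60)
def ring(x,y,r,z): return [(x+r*np.cos(a),y+r*np.sin(a),z) for a in A]
def keyhole(x,y,th,z):
    C,Sn=np.cos(th),np.sin(th); f=lambda a,b:(x+a*C-b*Sn,y+a*Sn+b*C,z)
    return ring(x,y,.0117,z),[f(0,-.00525),f(.0175,-.00525),f(.0175,.00525),f(0,.00525)]
def fitpulley(c,x0,y0,z=.052,n=28):
    "fit boss-top disc and keyhole -> x,y,theta(deg),score"
    org=np.round(proj(c,(x0,y0,z)))-n//2; u,v=org.astype(int)
    g=c["pixels"][v:v+n,u:u+n].astype(float).min(2)
    def cost(p):
        x,y,th=p[0]/1e3,p[1]/1e3,p[2]/10
        P=lambda q:[proj(c,i) for i in q]
        w=mask([P(ring(x,y,.023,z))],org,n); b=mask([P(ring(x,y,.0205,z))],org,n)
        k=mask([P(q) for q in keyhole(x,y,th,z)],org,n); m=b*(1-k)
        gm=(g*w).sum()/w.sum(); mm=(m*w).sum()/w.sum()
        a,d=(g-gm),(m-mm); return -(w*a*d).sum()/np.sqrt((w*a*a).sum()*(w*d*d).sum())
    best=min((minimize(cost,[x0*1e3+dx,y0*1e3+dy,t],method="Nelder-Mead",options=dict(initial_simplex=[[x0*1e3+dx,y0*1e3+dy,t],[x0*1e3+dx+3,y0*1e3+dy,t],[x0*1e3+dx,y0*1e3+dy+3,t],[x0*1e3+dx,y0*1e3+dy,t+3]],maxiter=120)) for t in np.arange(0,62,7.8) for dx,dy in [(0,0)]),key=lambda r:r.fun)
    x,y,t=best.x; return round(x/1e3,4),round(y/1e3,4),round(np.degrees(t/10)%360,1),round(-best.fun,3)
E
python3 - <<'E'
from h import *
import pickle
c0=pickle.load(open("top0.pkl","rb"));c1=pickle.load(open("top1.pkl","rb")); d0=pickle.load(open("scene0.pkl","rb")); d1=pickle.load(open("scene1.pkl","rb"))
for n,x,y in [("red",.651,.138),("yel",.507,.085),("grn",.413,.123)]:
    print(n,[fitpulley(c,x,y) for c in (c0,c1,d0,d1)])
def disc(c,rgb):pass
T=[(397.7,249.5),(398.5,228.5),(399.2,205.4),(399.5,183.4)]
for u,v in T: print("top1",ray(c1,u,v,.07).round(4))
D=[(386+9.7,241+11),(386+9.8,219+10.7),(386+10,197+11),(387+10,175+11)]
for u,v in D: print("disc1",ray(c1,u,v,.02).round(4))
def keyfit(c,x,y,uv):
    sh=hull(c,ring(x,y,.01,.02)+ring(x,y,.01,.063)); org=np.round(uv)-15; res=[]
    yy,xx=np.mgrid[:30,:30]
    for t in range(0,360,2):
        a=np.radians(t);C,S=np.cos(a),np.sin(a)
        k=hull(c,[(x+r*C-b*S,y+r*S+b*C,z) for r in(.009,.0155) for b in(-.004,.004) for z in(.02,.04)])
        m=mask([k],org,30)*(1-mask([sh],org,30)) if (S<.3) else mask([k],org,30)
        if m.sum()<.3: continue
        ce=np.array([(m*xx).sum(),(m*yy).sum()])/m.sum()+org
        res.append((np.linalg.norm(ce-uv),t))
    return sorted(res)[:3]
K1=[(393.8,255.3),(400.3,232.5),(393.8,208.8),(399.7,189.3)]
K0=[(414.2,256.0),(421.2,233.2),(413.5,209.8),(419.5,190.2)]
base=[ray(c1,u,v,.07)[:2] for u,v in T]
b0=[ray(c0,u,v,.07)[:2] for u,v in [(418.6,252),(419.4,229.2),(419.4,207),(420,184.4)]]
for i in range(4): print("key",i+1,keyfit(c1,*base[i],np.array(K1[i])),keyfit(c0,*b0[i],np.array(K0[i])))
E
```

```text
red [(np.float64(0.6593), np.float64(0.1405), np.float64(117.2), np.float64(0.896)), (np.float64(0.6593), np.float64(0.1404), np.float64(119.5), np.float64(0.883)), (np.float64(0.6503), np.float64(0.1501), np.float64(32.2), np.float64(0.302)), (np.float64(0.6498), np.float64(0.1498), np.float64(31.1), np.float64(0.311))]
yel [(np.float64(0.5105), np.float64(0.0819), np.float64(22.1), np.float64(0.912)), (np.float64(0.5105), np.float64(0.082), np.float64(20.6), np.float64(0.898)), (np.float64(0.5076), np.float64(0.0844), np.float64(22.5), np.float64(0.817)), (np.float64(0.5077), np.float64(0.0845), np.float64(23.1), np.float64(0.873))]
grn [(np.float64(0.4152), np.float64(0.1218), np.float64(223.5), np.float64(0.942)), (np.float64(0.4151), np.float64(0.1219), np.float64(223.9), np.float64(0.923)), (np.float64(0.4123), np.float64(0.1242), np.float64(225.9), np.float64(0.878)), (np.float64(0.4121), np.float64(0.1243), np.float64(226.7), np.float64(0.903))]
top1 [ 0.4338 -0.0565  0.07  ]
top1 [ 0.4926 -0.0589  0.07  ]
top1 [ 0.558 -0.061  0.07 ]
top1 [ 0.621 -0.062  0.07 ]
disc1 [ 0.429 
[... 388 characters left out ...]
4514284), 238), (np.float64(0.09461223150903936), 240), (np.float64(0.21728556305478852), 236)] [(np.float64(0.28147660081716075), 244), (np.float64(0.29393632025870003), 246), (np.float64(0.3599459782756737), 242)]
key 3 [(np.float64(0.5943874268565595), 116), (np.float64(0.6048215814737032), 114), (np.float64(0.6095667228317724), 120)] [(np.float64(0.8298468528888329), 108), (np.float64(0.8370760880668497), 110), (np.float64(0.8487991544786688), 106)]
key 4 [(np.float64(0.3277405590136882), 214), (np.float64(0.3596660025667635), 212), (np.float64(0.3601406961539674), 216)] [(np.float64(0.4424540969498818), 212), (np.float64(0.4661758986854924), 214), (np.float64(0.46930606192554475), 210)]
```

```bash
cat >> h.py <<'E'
def fitpost(c,x0,y0,n=40):
    org=np.round(proj(c,(x0,y0,.045)))-n//2; u,v=org.astype(int)
    g=c["pixels"][v:v+n,u:u+n].astype(float).reshape(-1,3)
    cp=-KRT(c)[1].T@KRT(c)[2]; ca=np.arctan2(cp[1]-y0,cp[0]-x0)
    def cost(p,full=False):
        x,y,t=p[0]/1e3,p[1]/1e3,p[2]/10; C,S=np.cos(t),np.sin(t)
        M=lambda pts:mask([hull(c,pts)],org,n).ravel()
        sh=M(ring(x,y,.01,.02)+ring(x,y,.01,.063)+ring(x,y,.008,.07)); cap=M(ring(x,y,.008,.07)); disc=M(ring(x,y,.024,.02))
        k=lambda zs:[(x+r*C-b*S,y+r*S+b*C,z) for r in(.009,.0155) for b in(-.004,.004) for z in zs]
        ka,kt=M(k((.02,.04))),M(k((.04,)))
        if np.cos(t-ca)<0: ka,kt=ka*(1-sh),kt*(1-sh)
        else: sh=sh*(1-ka)
        w=np.sqrt(np.maximum(M(ring(x0,y0,.022,.02)),np.maximum(M(ring(x0,y0,.009,.02)+ring(x0,y0,.009,.07)),0)))[:,None]
        X=np.stack([cap,np.clip(sh-cap,0,1),kt,np.clip(ka-kt,0,1),np.clip(disc-np.maximum(sh,ka),0,1),np.clip(1-np.maximum(disc,np.maximum(sh,ka)),0,1)],1)
        r=(g-X@np.linalg.lstsq(X*w,g*w,rcond=None)[0])*w
        return (r**2).sum()/(w**2).sum()
    out=[]
    for t in np.arange(0,62,5.2):
        q=np.array([x0*1e3,y0*1e3,t]); r=minimize(cost,q,method="Nelder-Mead",options=dict(initial_simplex=[q,q+[2,0,0],q+[0,2,0],q+[0,0,4]],maxiter=90)); out.append((round(r.fun),round(r.x[0]/1e3,4),round(r.x[1]/1e3,4),round(float(np.degrees(r.x[2]/10)%360))))
    return [tuple(float(k) for k in o) for o in sorted(out)[:3]]
E
time python3 - <<'E'
from h import *
import pickle
L=lambda f:pickle.load(open(f+".pkl","rb"))
B=[(.4293,-.0574),(.4933,-.059),(.5573,-.0606),(.6213,-.0622)]
sc=(-.0028,.0024)
for i in (0,1,3):
    x,y=B[i]
    print(i+1,"top1",fitpost(L("top1"),x,y)); print("  top0",fitpost(L("top0"),x-.0015,y-.058))
    print("  sc1",fitpost(L("scene1"),x+sc[0],y+sc[1])); print("  sc0",fitpost(L("scene0"),x-.0015+sc[0],y-.058+sc[1]))
E
```

```text
1 top1 [(2449.0, 0.4304, -0.0559, 149.0), (2450.0, 0.4305, -0.0559, 150.0), (2451.0, 0.4304, -0.0559, 150.0)]
  top0 [(1783.0, 0.4284, -0.1141, 146.0), (1785.0, 0.4285, -0.1141, 146.0), (1787.0, 0.4284, -0.1143, 145.0)]
  sc1 [(1514.0, 0.4286, -0.0504, 62.0), (1516.0, 0.4291, -0.0504, 66.0), (1521.0, 0.4293, -0.0511, 62.0)]
  sc0 [(1308.0, 0.4263, -0.1112, 139.0), (1356.0, 0.4263, -0.1107, 141.0), (1422.0, 0.4262, -0.1106, 162.0)]
2 top1 [(1282.0, 0.4941, -0.0586, 237.0), (1292.0, 0.494, -0.0587, 237.0), (1378.0, 0.4942, -0.0587, 259.0)]
  top0 [(1705.0, 0.4929, -0.1169, 274.0), (1728.0, 0.4928, -0.117, 285.0), (1752.0, 0.4928, -0.1168, 284.0)]
  sc1 [(1238.0, 0.4915, -0.0557, 266.0), (1242.0, 0.4915, -0.0557, 264.0), (1297.0, 0.4918, -0.056, 244.0)]
  sc0 [(1527.0, 0.4905, -0.1126, 247.0), (1530.0, 0.4903, -0.1129, 242.0), (1550.0, 0.4906, -0.1124, 245.0)]
4 top1 [(1079.0, 0.6216, -0.0607, 204.0), (1084.0, 0.6216, -0.0608, 205.0), (1088.0, 0.6216, -0.0608, 202.0)]
  top0 [(1731.0, 0.6201, -0.1187, 204.0), (1732.0, 0.6201, -0.1187, 203.0), (1733.0, 0.6201, -0.1187, 204.0)]
  sc1 [(548.0, 0.6187, -0.0578, 204.0), (558.0, 0.6184, -0.0579, 201.0), (563.0, 0.6188, -0.0575, 205.0)]
  sc0 [(864.0, 0.6165, -0.1143, 206.0), (865.0, 0.6165, -0.1137, 211.0), (877.0, 0.6168, -0.1135, 211.0)]
real	2m12.763s
user	2m13.132s
sys	0m0.120s
```

```bash
python3 -c "
from h import *
delta([.659,.141,.225],63)
delta([.659,.141,.022],63)"
```

```text
pos [ 0.6337 -0.3462  0.2268] yaw [1.8e+02 1.0e-01 8.8e+01] F [-0.6 -0.4  0.8] op 1.0 t 5.575
row [ 0.1  0.1 25. ] [48.78  0.8   0.09]
pos [ 0.6337 -0.3462  0.2268] yaw [1.8e+02 1.0e-01 8.8e+01] F [-0.6 -0.4  0.8] op 1.0 t 5.575
row [ 0.1  0.1 25. ] [48.82  0.79 20.39]
```

Request:
{"api": "step_arm", "payload": {"deltas": [[0,0,25,48.8,0.8,0,-1],[0,0,25,48.8,0.8,0,-1],[0,0,25,48.8,0.8,0,-1],[0,0,25,48.8,0.8,0,-1],[0,0,25,48.8,0.8,0,-1],[0,0,25,48.8,0.8,0,-1],[0,0,25,48.8,0.8,0,-1],[0,0,25,48.8,0.8,0,-1],[0,0,25,48.8,0.8,6,-1],[0,0,25,48.8,0.8,12,-1],[0,0,25,48.8,0.8,12,-1]]}}

```text
time_s: 6.95
eef_pos: [0.6502, 0.1473, 0.1022]
tool_rot: [-3.128, 0.008, 1.105]
ft_force: [0.4, 0.2, 0.3]
opening: 1.0
finger_force: 0.0
```

```bash
python3 -c "
from h import *
delta([.659,.141,.022],63)"
```

```text
pos [0.6502 0.1473 0.1022] yaw [-179.2    0.4   63.3] F [0.4 0.2 0.3] op 1.0 t 6.95
row [-0.8  0.4  0.3] [-0.11  1.18  8.01]
```

Request:
{"api": "step_arm", "payload": {"deltas": [[0,0,0,0,0,0,-1],[0,0,0,0,0,0,-1]]}}

```text
time_s: 7.2
eef_pos: [0.6588, 0.1465, 0.1119]
tool_rot: [3.136, -0.003, 1.103]
ft_force: [0.0, -0.4, -0.3]
opening: 0.998
finger_force: 0.0
```

```bash
python3 -c "
from h import *
delta([.659,.141,.022],63)"
```

```text
pos [0.6588 0.1465 0.1119] yaw [179.7  -0.2  63.2] F [ 0.  -0.4 -0.3] op 1.0 t 7.2
row [ 0.3 -0.2  0.2] [-0.51  0.22  8.99]
```

Request:
{"api": "step_arm", "payload": {"deltas": [[0,0,0,-0.5,0.2,4,-1],[0,0,0,-0.5,0.2,7.5,-1],[0,0,0,-0.5,0.2,8.9,-1],[0,0,0,-0.5,0.2,8.9,-1],[0,0,0,-0.5,0.2,8.9,-1]], "force": 30}}

```text
time_s: 7.82
eef_pos: [0.6577, 0.1411, 0.0213]
tool_rot: [3.138, -0.002, 1.103]
ft_force: [-0.3, -0.1, 0.8]
opening: 1.0
finger_force: 0.0
```

```bash
python3 -c "
from h import *
delta([.659,.141,.022],63)"
```

```text
pos [0.6577 0.1411 0.0213] yaw [ 1.798e+02 -1.000e-01  6.320e+01] F [-0.3 -0.1  0.8] op 1.0 t 7.825
row [ 0.2 -0.1  0.2] [ 0.05  0.12 -0.06]
```

Request:
{"api": "step_arm", "payload": {"deltas": [[0,0,0,0,0,0,0.3],[0,0,0,0,0,0,1],[0,0,0,0,0,0,1],[0,0,0,0,0,0,1],[0,0,0,0,0,0,1]]}}

```text
time_s: 8.45
eef_pos: [0.6567, 0.1411, 0.0203]
tool_rot: [3.14, -0.001, 1.103]
ft_force: [-0.8, -0.8, 4.7]
opening: 0.494
finger_force: 30.6
```

```bash
python3 -c "
from h import *
delta([.659,.141,.022],63)"
```

```text
pos [0.6567 0.1411 0.0203] yaw [179.9  -0.   63.2] F [-0.8 -0.8  4.7] op 0.49 t 8.45
row [ 0.1 -0.   0.2] [ 0.1   0.21 -0.17]
```

Request:
{"api": "step_arm", "payload": {"deltas": [[0,0,0,0,0,0,-1],[0,0,0,0,0,0,-1],[0,0,-10,0,0,0,-1],[0,0,-20,0,0,0,-1],[0,0,-30,0,0,0,-1],[0,0,-40,0,0,0,-1],[0,0,-50,0,0,0,-1],[0,0,-60,0,0,0,-1],[0,0,-70,0,0,0,-1],[0,0,-80,0,0,0,-1],[0,0,-90,0,0,0,-1],[0,0,-90,0,0,0,-1]]}}

```text
time_s: 9.95
eef_pos: [0.6558, 0.141, 0.0188]
tool_rot: [-3.141, -0.001, 2.672]
ft_force: [-0.1, -0.0, 0.9]
opening: 0.999
finger_force: 0.0
```

Request:
{"api": "step_arm", "payload": {"deltas": [[0,0,0,0,0,0,-1],[0,0,0,0,0,0,-1],[0,0,0,0,0,0,1],[0,0,0,0,0,0,1],[0,0,0,0,0,0,1],[0,0,0,0,0,0,1]]}}

```text
time_s: 10.7
eef_pos: [0.6563, 0.1411, 0.0196]
tool_rot: [3.141, 0.0, 2.674]
ft_force: [1.0, 0.1, 2.0]
opening: 0.486
finger_force: 31.0
```

```bash
python3 -c "
from h import *
delta([.659,.141,.022],153)"
```

```text
pos [0.6563 0.1411 0.0196] yaw [180.    0.  153.2] F [1.  0.1 2. ] op 0.49 t 10.7
row [0.  0.  0.2] [-0.24  0.11 -0.24]
```

Request:
{"api": "step_arm", "payload": {"deltas": [[0,0,0,0,0,-3,1],[0,0,0,0,0,-8,1],[0,0,0,0,0,-11,1],[0,0,0,0,0,-11,1],[0,0,0,0,0,-11,1]], "force": 60}}

```text
time_s: 11.32
eef_pos: [0.6546, 0.1409, 0.1275]
tool_rot: [-3.14, -0.003, 2.674]
ft_force: [-0.5, 0.3, -4.0]
opening: 0.478
finger_force: 60.9
```

```bash
python3 -c "
from h import *
delta([.4295,-.0558,.13],180)"
```

```text
pos [0.6546 0.1409 0.1275] yaw [-179.9   -0.2  153.2] F [-0.5  0.3 -4. ] op 0.48 t 11.325
row [ -0.1  -0.2 -26.8] [ 11.23 -27.7   -0.17]
```

Request:
{"api": "step_arm", "payload": {"deltas": [[0,0,-6,2.3,-5.5,0,1],[0,0,-12,4.5,-11,0,1],[0,0,-18,6.8,-16.6,0,1],[0,0,-24,9,-22.2,0,1],[0,0,-26.8,11.2,-27.7,0,1],[0,0,-26.8,11.2,-27.7,0,1],[0,0,-26.8,11.2,-27.7,0,1],[0,0,-26.8,11.2,-27.7,0,1]]}}

```text
time_s: 12.32
eef_pos: [0.4323, -0.0553, 0.1289]
tool_rot: [3.142, 0.0, -3.14]
ft_force: [0.4, 0.1, -1.5]
opening: 0.479
finger_force: 61.5
```

Run:
```python
from h import *
delta([.4295,-.0558,.092],180)
d=cam("scene")
u,v=proj(d,(.43,-.056,.09)).astype(int)
c=cam("top"); a,b=proj(c,(.43,-.056,.09)).astype(int)
o=np.zeros((400,800,3),np.uint8)
o[:,:400]=cv2.resize(d["pixels"][v-30:v+30,u-30:u+30][:,:,::-1],(400,400),interpolation=cv2.INTER_CUBIC)
o[:,400:]=cv2.resize(c["pixels"][b-30:b+30,a-30:a+30][:,:,::-1],(400,400),interpolation=cv2.INTER_CUBIC)
cv2.imwrite("pics/r1.png",o); print(u,v,a,b)
```

```text
pos [ 0.4323 -0.0553  0.1289] yaw [ 180.     0.  -179.9] F [ 0.4  0.1 -1.5] op 0.48 t 12.325
row [0.  0.  0.1] [ 0.28 -0.05  3.69]
409 212 398 250
```

View pics/r1.png

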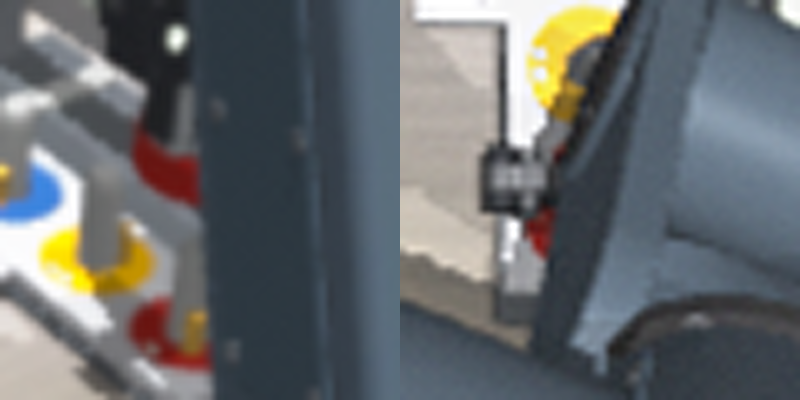

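Run:
```python
from h import *
d=cam("scene")
im=d["pixels"]
import pickle; pickle.dump(d,open("sr.pkl","wb"))
s=robot.state()["eef_pos"]; b=s[2]-.0196
print(s,"bottom",b)
print("pred rim hull left",[hull(d,ring(s[0],s[1],.03,z))[:,0].min() for z in (b,b+.02)], "at v",proj(d,(s[0],s[1],b+.01)))
for x,y in [(.4295,-.0558),(.430,-.056),(.4275,-.0535)]: print("shaft left",x,y,hull(d,ring(x,y,.01,.03)+ring(x,y,.01,.06))[:,0].min(),"disc left",hull(d,ring(x,y,.024,.02))[:,0].min())
u0,v0=379,182
for v in (203,205,207,209): print(v,[tuple(int(k) for k in im[v,u]) for u in range(396,404)])
print("shaft rows")
for v in (224,227): print(v,[int(im[v,u].astype(int).mean()) for u in range(400,412)])
```

```text
[ 0.43198962 -0.05512041  0.1291189 ] bottom 0.10951890427938432
pred rim hull left [np.float32(398.76074), np.float32(399.41843)] at v [409.71540712 203.47242998]
shaft left 0.4295 -0.0558 403.8043 disc left 398.71826
shaft left 0.43 -0.056 403.73987 disc left 398.6558
shaft left 0.4275 -0.0535 403.68338 disc left 398.58917
203 [(73, 76, 80), (73, 75, 79), (80, 66, 70), (94, 40, 39), (99, 26, 25), (97, 39, 39), (83, 53, 53), (63, 55, 57)]
205 [(117, 122, 129), (107, 110, 116), (91, 75, 79), (101, 32, 31), (103, 22, 19), (104, 24, 21), (104, 26, 23), (104, 38, 36)]
207 [(133, 136, 139), (127, 131, 138), (120, 117, 123), (109, 72, 74), (104, 29, 27), (105, 22, 19), (106, 23, 19), (105, 22, 19)]
209 [(124, 125, 125), (118, 121, 124), (115, 119, 127), (113, 111, 117), (112, 83, 87), (107, 43, 43), (106, 26, 23), (107, 23, 20)]
shaft rows
224 [148, 161, 163, 162, 148, 109, 103, 105, 104, 94, 69, 60]
227 [101, 100, 91, 88, 92, 100, 103, 104, 105, 95, 67, 58]
```

Request:
{"api": "step_arm", "payload": {"deltas": [[0,0,0,0.3,0.1,1,1],[0,0,0,0.3,0.1,2.5,1],[0,0,0,0.3,0.1,3.3,1],[0,0,0,0.3,0.1,3.7,1],[0,0,0,0.3,0.1,4,1],[0,0,0,0.3,0.1,4.3,1],[0,0,0,0.3,0.1,4.3,1]]}}

```text
time_s: 13.35
eef_pos: [0.4283, -0.0548, 0.0863]
tool_rot: [3.142, 0.0, -3.141]
ft_force: [0.2, 0.7, -2.2]
opening: 0.487
finger_force: 61.5
```

```bash
python3 -c "
from h import *
delta([.4285,-.0565,.062],180)"
```

```text
pos [ 0.4283 -0.0548  0.0863] yaw [ 180.    0. -180.] F [ 0.2  0.7 -2.2] op 0.49 t 13.35
row [0. 0. 0.] [-0.02 -0.17  2.43]
```

Request:
{"api": "step_arm", "payload": {"deltas": [[0,0,0,0,-0.1,0.5,1],[0,0,0,0,-0.1,1.0,1],[0,0,0,0,-0.1,1.5,1],[0,0,0,0,-0.1,1.8,1],[0,0,0,0,-0.1,1.8,1]]}}

```text
time_s: 13.98
eef_pos: [0.4281, -0.0557, 0.068]
tool_rot: [3.141, -0.001, -3.141]
ft_force: [-0.3, 0.1, -1.7]
opening: 0.476
finger_force: 61.5
```

Request:
{"api": "step_arm", "payload": {"deltas": [[0,0,0,0,0,0.4,1],[0,0,0,0,0,0.8,1],[0,0,0,0,0,1.1,1],[0,0,0,0,0,1.1,1]]}}

```text
time_s: 14.48
eef_pos: [0.4281, -0.0557, 0.057]
tool_rot: [3.141, -0.001, -3.141]
ft_force: [0.6, -0.3, -2.6]
opening: 0.483
finger_force: 61.5
```

Request:
{"api": "step_arm", "payload": {"deltas": [[0,0,0,0,0,0.4,1],[0,0,0,0,0,0.8,1],[0,0,0,0,0,1.2,1],[0,0,0,0,0,1.5,1],[0,0,0,0,0,1.6,1],[0,0,0,0,0,1.6,1]]}}

```text
time_s: 15.22
eef_pos: [0.4282, -0.0558, 0.0412]
tool_rot: [3.142, -0.0, -3.141]
ft_force: [0.6, -0.1, -1.2]
opening: 0.474
finger_force: 61.5
```

Request:
{"api": "step_arm", "payload": {"deltas": [[0,0,0,0,0,0,0],[0,0,0,0,0,0,-1],[0,0,0,0,0,0,-1],[0,0,0,0,0,-3,-1],[0,0,0,0,0,-8,-1],[0,0,0,0,0,-14,-1],[0,0,0,0,0,-14,-1],[0,0,0,0,0,-14,-1]]}}

```text
time_s: 16.23
eef_pos: [0.4278, -0.0556, 0.1813]
tool_rot: [3.142, 0.0, -3.141]
ft_force: [-0.8, -0.1, 0.3]
opening: 1.0
finger_force: 0.0
```

Run:
```python
from h import *
c=cam("top")
for x,y in [(.5105,.082),(.415,.122)]: print(fitpulley(c,x,y))
delta([.5085,.0825,.18],232)
o=np.zeros((300,800,3),np.uint8)
d=cam("scene"); u,v=proj(d,(.43,-.056,.05)).astype(int)
o[:,:400]=cv2.resize(d["pixels"][v-30:v+15,u-45:u+15][:,:,::-1],(400,300),interpolation=cv2.INTER_CUBIC)
o[:,400:]=cv2.resize(c["pixels"][180:270,305:425][:,:,::-1],(400,300),interpolation=cv2.INTER_CUBIC)
cv2.imwrite("pics/r2.png",o)
```

```text
(np.float64(0.5105), np.float64(0.082), np.float64(22.0), np.float64(0.9))
(np.float64(0.4152), np.float64(0.1219), np.float64(223.8), np.float64(0.927))
pos [ 0.4273 -0.0554  0.1806] yaw [ 1.8e+02 -1.0e-01 -1.8e+02] F [-0.3  0.4 -0.1] op 1.0 t 16.275
row [  0.1  -0.1 -52. ] [-8.12 13.79  0.05]
```

View pics/r2.png

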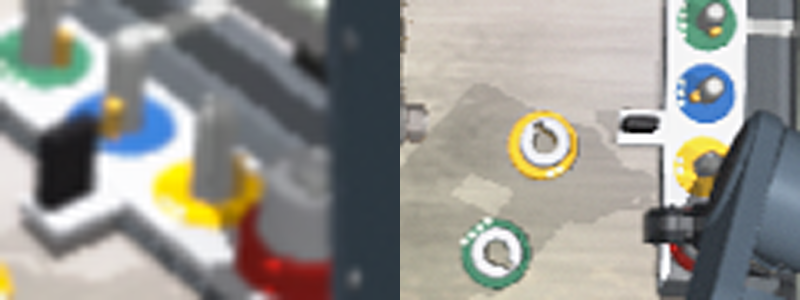

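The red pulley is down on its shaft, at about (290,230) in the left crop. Yellow and green are where they were, so I'm going for yellow.

Request:
{"api": "step_arm", "payload": {"deltas": [[0,0,-10,-1.6,2.8,0,-1],[0,0,-20,-3.2,5.5,0,-1],[0,0,-30,-4.9,8.3,0,-1],[0,0,-40,-6.5,11,0,-1],[0,0,-50,-8.1,13.8,0,-1],[0,0,-52,-8.1,13.8,4,-1],[0,0,-52,-8.1,13.8,8,-1],[0,0,-52,-8.1,13.8,10,-1],[0,0,-52,-8.1,13.8,10,-1],[0,0,-52,-8.1,13.8,10,-1]]}}

```text
time_s: 17.58
eef_pos: [0.5091, 0.0822, 0.0809]
tool_rot: [3.141, -0.001, -2.234]
ft_force: [0.3, 0.3, 0.1]
opening: 1.002
finger_force: 0.0
```

```bash
python3 -c "
from h import *
delta([.5085,.0825,.0205],232)"
```

```text
pos [0.5091 0.0822 0.0809] yaw [ 180.   -0. -128.] F [0.3 0.3 0.1] op 1.0 t 17.575
row [ 0. -0.  0.] [0.01 0.06 6.04]
```

Request:
{"api": "step_arm", "payload": {"deltas": [[0,0,0,0,0,3,-1],[0,0,0,0,0,5,-1],[0,0,0,0,0,6,-1],[0,0,0,0,0,6,-1],[0,0,0,0,0,6,1],[0,0,0,0,0,6,1],[0,0,0,0,0,6,1],[0,0,0,0,0,6,1],[0,0,0,0,0,6,1],[0,0,0,0,0,6,-1],[0,0,0,0,0,6,-1],[0,0,0,0,0,6,-1]], "force": 30}}

```text
time_s: 19.08
eef_pos: [0.5092, 0.0822, 0.0212]
tool_rot: [3.141, -0.0, -2.234]
ft_force: [-0.3, -0.2, 0.3]
opening: 1.005
finger_force: 0.0
```

Request:
{"api": "step_arm", "payload": {"deltas": [[0,0,10,0,0,0,-1],[0,0,20,0,0,0,-1],[0,0,30,0,0,0,-1],[0,0,40,0,0,0,-1],[0,0,50,0,0,0,-1],[0,0,60,0,0,0,-1],[0,0,70,0,0,0,-1],[0,0,80,0,0,0,-1],[0,0,90,0,0,0,-1],[0,0,90,0,0,0,-1],[0,0,90,0,0,0,-1]]}}

```text
time_s: 20.45
eef_pos: [0.5092, 0.0822, 0.0212]
tool_rot: [-3.141, -0.0, 2.481]
ft_force: [0.0, -0.4, 0.0]
opening: 0.998
finger_force: 0.0
```

Request:
{"api": "step_arm", "payload": {"deltas": [[0,0,0,0,0,0,1],[0,0,0,0,0,0,1],[0,0,0,0,0,0,1],[0,0,0,0,0,0,1],[0,0,0,0,0,0,1],[0,0,0,0,0,0,1]], "force": 60}}

```text
time_s: 21.2
eef_pos: [0.5093, 0.0822, 0.0217]
tool_rot: [3.142, 0.0, 2.479]
ft_force: [-1.0, -1.5, 4.7]
opening: 0.487
finger_force: 60.8
```

Request:
{"api": "step_arm", "payload": {"deltas": [[0,0,0,0,0,-3,1],[0,0,0,0,0,-8,1],[0,0,0,0,0,-11,1],[0,0,0,0,0,-11,1],[0,0,0,0,0,-11,1]]}}

```text
time_s: 21.82
eef_pos: [0.5081, 0.0823, 0.1301]
tool_rot: [-3.14, -0.002, 2.479]
ft_force: [-0.1, 1.1, -2.8]
opening: 0.485
finger_force: 61.6
```

```bash
python3 -c "
from h import *
delta([.492,-.0577,.13],30)
delta([.492,-.0577,.13],0)"
```

```text
pos [0.5081 0.0823 0.1301] yaw [-1.799e+02 -1.000e-01  1.420e+02] F [-0.1  1.1 -2.8] op 0.48 t 21.825
row [ -0.2  -0.  112. ] [-7.350e+00 -1.203e+01  1.000e-02]
pos [0.5081 0.0823 0.1301] yaw [-1.799e+02 -1.000e-01  1.420e+02] F [-0.1  1.1 -2.8] op 0.48 t 21.825
row [ -0.2   0.  142. ] [-7.350e+00 -1.203e+01  1.000e-02]
```

Request:
{"api": "step_arm", "payload": {"deltas": [[0,0,10,-1.8,-3,0,1],[0,0,20,-3.6,-6,0,1],[0,0,30,-5.4,-9,0,1],[0,0,40,-7.3,-12,0,1],[0,0,50,-7.3,-12,0,1],[0,0,60,-7.3,-12,0,1],[0,0,70,-7.3,-12,0,1],[0,0,80,-7.3,-12,0,1],[0,0,90,-7.3,-12,0,1],[0,0,100,-7.3,-12,0,1],[0,0,110,-7.3,-12,0,1],[0,0,120,-7.3,-12,0,1]]}}

```text
time_s: 23.32
eef_pos: [0.4916, -0.0568, 0.1292]
tool_rot: [-3.139, 0.003, 0.378]
ft_force: [0.6, 0.7, -1.7]
opening: 0.486
finger_force: 61.7
```

Request:
{"api": "step_arm", "payload": {"deltas": [[0,0,10,0,0,0,1],[0,0,20,0,0,0,1],[0,0,22,0,0,0,1],[0,0,22,0,0,0,1],[0,0,22,0,0,0,1]]}}

```text
time_s: 23.95
eef_pos: [0.4927, -0.0572, 0.1308]
tool_rot: [-3.141, 0.001, 0.002]
ft_force: [-0.2, 0.5, -1.9]
opening: 0.479
finger_force: 61.7
```

Run:
```python
from h import *
delta([.492,-.0577,.075],0)
d=cam("scene"); s=robot.state()["eef_pos"]; b=s[2]-.0214
u,v=proj(d,(.49,-.058,.07)).astype(int)
o=np.zeros((500,800,3),np.uint8)
o=cv2.resize(d["pixels"][v-35:v+25,u-48:u+48][:,:,::-1],(800,500),interpolation=cv2.INTER_CUBIC)
S=800/96
print("org",u-48,v-35,"scale",S)
f=lambda q:((np.array(q)-[u-48,v-35]+.5)*S)
h=f(hull(d,ring(s[0],s[1],.03,b)+ring(s[0],s[1],.03,b+.02))); print("rim L/R pred",h[:,0].min(),h[:,0].max())
h=f(hull(d,ring(.492,-.0577,.01,.03)+ring(.492,-.0577,.01,.06))); print("shaft pred",h[:,0].min(),h[:,0].max())
cv2.imwrite("pics/y1.png",o)
```

```text
pos [ 0.4927 -0.0572  0.1308] yaw [-1.8e+02  1.0e-01  1.0e-01] F [-0.2  0.5 -1.9] op 0.48 t 23.95
row [-0.   0.1  0.1] [-0.06  0.05  5.58]
org 347 172 scale 8.333333333333334
rim L/R pred 324.72991943359375 501.4259338378907
shaft pred 365.3691609700521 427.96961466471356
```

View pics/y1.png

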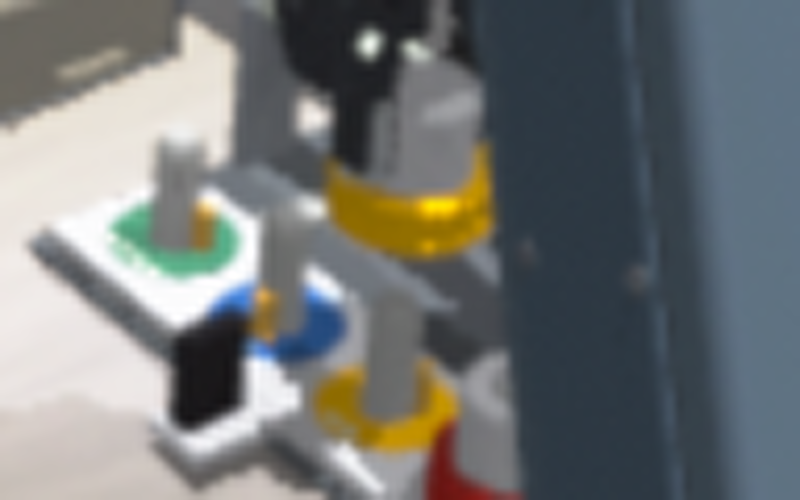

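Pulley and shaft line up with the prediction: rim left edge at 325, shaft centre at about 394. I'm going down.

Request:
{"api": "step_arm", "payload": {"deltas": [[0,0,0,0,0,2,1],[0,0,0,0,0,3.4,1],[0,0,0,0,0,4,1],[0,0,0,0,0,4.6,1],[0,0,0,0,0,5.2,1],[0,0,0,0,0,5.6,1],[0,0,0,0,0,5.6,1]]}}

```text
time_s: 24.88
eef_pos: [0.4928, -0.0572, 0.0751]
tool_rot: [-3.141, 0.0, 0.0]
ft_force: [0.2, -0.2, -2.9]
opening: 0.486
finger_force: 61.7
```

Request:
{"api": "step_arm", "payload": {"deltas": [[0,0,0,0,0,0.5,1],[0,0,0,0,0,1,1],[0,0,0,0,0,1.4,1],[0,0,0,0,0,1.6,1],[0,0,0,0,0,1.6,1]]}}

```text
time_s: 25.5
eef_pos: [0.4925, -0.0571, 0.059]
tool_rot: [-3.141, 0.001, 0.0]
ft_force: [-0.4, -0.1, -2.0]
opening: 0.486
finger_force: 61.7
```

Request:
{"api": "step_arm", "payload": {"deltas": [[0,0,0,0,0,0.5,1],[0,0,0,0,0,1,1],[0,0,0,0,0,1.4,1],[0,0,0,0,0,1.6,1],[0,0,0,0,0,1.6,1]]}}

```text
time_s: 26.12
eef_pos: [0.4925, -0.0571, 0.043]
tool_rot: [-3.141, 0.001, 0.0]
ft_force: [-2.7, 1.0, -3.6]
opening: 0.486
finger_force: 61.6
```

Request:
{"api": "step_arm", "payload": {"deltas": [[0,0,0,0,0,0,0],[0,0,0,0,0,0,-1],[0,0,0,0,0,0,-1],[0,0,0,0,0,-3,-1],[0,0,0,0,0,-8,-1],[0,0,0,0,0,-14,-1],[0,0,0,0,0,-14,-1],[0,0,0,0,0,-14,-1]]}}

```text
time_s: 27.12
eef_pos: [0.4928, -0.0573, 0.1834]
tool_rot: [3.141, -0.001, 0.0]
ft_force: [0.3, 0.3, -0.1]
opening: 0.996
finger_force: 0.0
```

Run:
```python
from h import *
c=cam("top"); print(fitpulley(c,.415,.122))
delta([.4135,.1224,.18],110)
d=cam("scene")
u,v=proj(d,(.49,-.058,.05)).astype(int)
o=np.zeros((400,800,3),np.uint8)
o[:,:500]=cv2.resize(d["pixels"][v-30:v+26,u-45:u+25][:,:,::-1],(500,400),interpolation=cv2.INTER_CUBIC)
o[:240,500:]=cv2.resize(c["pixels"][70:290,220:440][:,:,::-1],(300,240))
cv2.imwrite("pics/y2.png",o)
```

```text
(np.float64(0.4152), np.float64(0.1218), np.float64(223.7), np.float64(0.926))
pos [ 0.4921 -0.0571  0.1826] yaw [-1.8e+02  1.0e-01  0.0e+00] F [-0.4 -0.3 -0.9] op 1.0 t 27.175
row [-1.0e-01  0.0e+00 -1.1e+02] [ -7.86 -17.95   0.28]
```

View pics/y2.png

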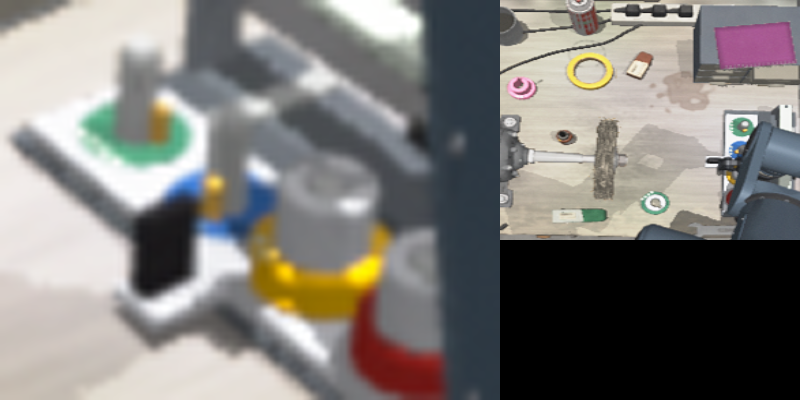

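Red and yellow sit level on the deck and there is no blue pulley anywhere. Green comes next.

Request:
{"api": "step_arm", "payload": {"deltas": [[0,0,-10,-2,-4.5,0,-1],[0,0,-20,-4,-9,0,-1],[0,0,-30,-6,-13.5,0,-1],[0,0,-40,-7.9,-17.9,0,-1],[0,0,-50,-7.9,-17.9,0,-1],[0,0,-60,-7.9,-17.9,0,-1],[0,0,-70,-7.9,-17.9,0,-1],[0,0,-80,-7.9,-17.9,0,-1],[0,0,-90,-7.9,-17.9,3,-1],[0,0,-100,-7.9,-17.9,6,-1],[0,0,-110,-7.9,-17.9,9,-1],[0,0,-110,-7.9,-17.9,10,-1]]}}

```text
time_s: 28.72
eef_pos: [0.4119, 0.1216, 0.0808]
tool_rot: [-3.136, -0.002, 1.918]
ft_force: [-0.2, -0.3, -0.4]
opening: 0.995
finger_force: 0.0
```

Request:
{"api": "step_arm", "payload": {"deltas": [[0,0,0,0,0,0,-1],[0,0,0,0,0,0,-1],[0,0,0,0,0,0,-1]]}}

```text
time_s: 29.1
eef_pos: [0.4145, 0.1217, 0.0841]
tool_rot: [3.14, 0.001, 1.919]
ft_force: [-0.1, 0.1, 0.6]
opening: 0.997
finger_force: 0.0
```

```bash
python3 -c "
from h import *
delta([.4135,.1224,.021],110)"
```

```text
pos [0.4145 0.1217 0.0841] yaw [179.9   0.  110. ] F [-0.1  0.1  0.6] op 1.0 t 29.1
row [ 0.1  0.  -0. ] [ 0.1  -0.09  6.31]
```

Request:
{"api": "step_arm", "payload": {"deltas": [[0,0,0,0.1,-0.1,3,-1],[0,0,0,0.1,-0.1,5,-1],[0,0,0,0.1,-0.1,6.2,-1],[0,0,0,0.1,-0.1,6.2,-1],[0,0,0,0.1,-0.1,6.2,1],[0,0,0,0.1,-0.1,6.2,1],[0,0,0,0.1,-0.1,6.2,1],[0,0,0,0.1,-0.1,6.2,1],[0,0,0,0.1,-0.1,6.2,1],[0,0,0,0.1,-0.1,6.2,-1],[0,0,0,0.1,-0.1,6.2,-1],[0,0,0,0.1,-0.1,6.2,-1]], "force": 30}}

```text
time_s: 30.6
eef_pos: [0.4126, 0.1223, 0.0213]
tool_rot: [-3.142, -0.0, 1.92]
ft_force: [-0.2, 0.1, 0.5]
opening: 1.002
finger_force: 0.0
```

Request:
{"api": "step_arm", "payload": {"deltas": [[0,0,10,0,0,0,-1],[0,0,20,0,0,0,-1],[0,0,30,0,0,0,-1],[0,0,40,0,0,0,-1],[0,0,50,0,0,0,-1],[0,0,60,0,0,0,-1],[0,0,70,0,0,0,-1],[0,0,80,0,0,0,-1],[0,0,90,0,0,0,-1],[0,0,90,0,0,0,-1],[0,0,90,0,0,0,-1]]}}

```text
time_s: 31.98
eef_pos: [0.4125, 0.1223, 0.0213]
tool_rot: [-3.142, 0.0, 0.352]
ft_force: [0.6, -0.4, 0.6]
opening: 1.0
finger_force: 0.0
```

Request:
{"api": "step_arm", "payload": {"deltas": [[0,0,0,0,0,0,1],[0,0,0,0,0,0,1],[0,0,0,0,0,0,1],[0,0,0,0,0,0,1],[0,0,0,0,0,0,1],[0,0,0,0,0,0,1]], "force": 60}}

```text
time_s: 32.72
eef_pos: [0.4126, 0.1223, 0.0217]
tool_rot: [3.142, -0.0, 0.349]
ft_force: [-1.1, 0.3, 5.9]
opening: 0.483
finger_force: 60.3
```

Request:
{"api": "step_arm", "payload": {"deltas": [[0,0,0,0,0,-3,1],[0,0,0,0,0,-8,1],[0,0,0,0,0,-11,1],[0,0,0,0,0,-11,1],[0,0,0,0,0,-11,1]]}}

```text
time_s: 33.35
eef_pos: [0.4117, 0.1222, 0.1305]
tool_rot: [-3.141, 0.002, 0.349]
ft_force: [0.1, -0.5, -3.0]
opening: 0.48
finger_force: 61.9
```

```bash
python3 -c "
from h import *
delta([.6203,-.0607,.13],0)"
```

```text
pos [0.4117 0.1222 0.1305] yaw [-1.8e+02  1.0e-01  2.0e+01] F [ 0.1 -0.5 -3. ] op 0.48 t 33.35
row [-0.   0.1 20. ] [1.334e+01 2.433e+01 1.000e-02]
```

Request:
{"api": "step_arm", "payload": {"deltas": [[0,0,4,2.7,4.9,0,1],[0,0,8,5.4,9.8,0,1],[0,0,12,8.1,14.6,0,1],[0,0,16,10.7,19.5,0,1],[0,0,20,13.3,24.3,0,1],[0,0,20,13.3,24.3,0,1],[0,0,20,13.3,24.3,0,1],[0,0,20,13.3,24.3,0,1],[0,0,20,13.3,24.3,0,1]]}}

```text
time_s: 34.48
eef_pos: [0.6197, -0.0594, 0.131]
tool_rot: [-3.141, 0.001, 0.002]
ft_force: [0.1, 0.0, -2.9]
opening: 0.483
finger_force: 62.1
```

Run:
```python
from h import *
delta([.6203,-.0607,.075],0)
```

```text
pos [ 0.6197 -0.0594  0.131 ] yaw [-1.8e+02  1.0e-01  1.0e-01] F [ 0.1  0.  -2.9] op 0.48 t 34.475
row [-0.   0.1  0.1] [0.06 0.13 5.6 ]
```

Request:
{"api": "step_arm", "payload": {"deltas": [[0,0,0,0.1,0.1,2,1],[0,0,0,0.1,0.1,3.4,1],[0,0,0,0.1,0.1,4,1],[0,0,0,0.1,0.1,4.6,1],[0,0,0,0.1,0.1,5.2,1],[0,0,0,0.1,0.1,5.6,1],[0,0,0,0.1,0.1,5.6,1]]}}

```text
time_s: 35.35
eef_pos: [0.6214, -0.0614, 0.075]
tool_rot: [-3.141, 0.001, 0.0]
ft_force: [-2.1, 1.6, -3.5]
opening: 0.482
finger_force: 62.1
```

Request:
{"api": "step_arm", "payload": {"deltas": [[0,0,0,0,0,0.5,1],[0,0,0,0,0,1,1],[0,0,0,0,0,1.4,1],[0,0,0,0,0,1.6,1],[0,0,0,0,0,1.6,1]]}}

```text
time_s: 35.98
eef_pos: [0.6215, -0.0614, 0.0589]
tool_rot: [-3.141, 0.001, 0.0]
ft_force: [-1.6, 0.6, -3.3]
opening: 0.479
finger_force: 62.1
```

Request:
{"api": "step_arm", "payload": {"deltas": [[0,0,0,-0.1,-0.1,0.5,1],[0,0,0,-0.1,-0.1,1,1],[0,0,0,-0.1,-0.1,1.4,1],[0,0,0,-0.1,-0.1,1.6,1],[0,0,0,-0.1,-0.1,1.6,1]]}}

```text
time_s: 36.6
eef_pos: [0.6208, -0.0606, 0.0431]
tool_rot: [3.142, 0.0, 0.0]
ft_force: [-0.2, -0.1, -2.0]
opening: 0.482
finger_force: 62.0
```

Request:
{"api": "step_arm", "payload": {"deltas": [[0,0,0,0,0,0,0],[0,0,0,0,0,0,-1],[0,0,0,0,0,0,-1],[0,0,0,0,0,-3,-1],[0,0,0,0,0,-8,-1],[0,0,0,0,0,-14,-1],[0,0,0,0,0,-14,-1],[0,0,0,0,0,-14,-1]]}}

```text
time_s: 37.6
eef_pos: [0.6204, -0.0604, 0.1835]
tool_rot: [3.142, -0.0, 0.0]
ft_force: [0.4, 0.8, 0.0]
opening: 1.0
finger_force: 0.0
```

Run:
```python
from h import *
c=cam("top"); d=cam("scene")
delta([.526,.0,.15],88.5)
u,v=proj(d,(.53,-.058,.05)).astype(int)
o=np.zeros((400,800,3),np.uint8)
o[:,:500]=cv2.resize(d["pixels"][v-40:v+40,u-50:u+50][:,:,::-1],(500,400),interpolation=cv2.INTER_CUBIC)
o[:,500:]=cv2.resize(c["pixels"][170:270,375:450][:,:,::-1],(300,400),interpolation=cv2.INTER_CUBIC)
cv2.imwrite("pics/g2.png",o)
```

```text
pos [ 0.6195 -0.0602  0.1817] yaw [-179.9    0.2    0. ] F [-1.3  0.2 -0.9] op 1.0 t 37.7
row [ -0.2   0.1 -88.5] [-9.34 -6.02  3.21]
```

View pics/g2.png

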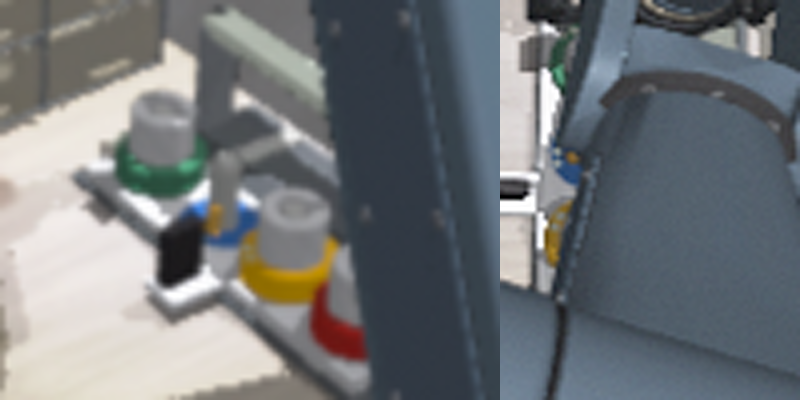

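All three are seated level on the deck. Next I grip the handle and push the carriage home.

Request:
{"api": "step_arm", "payload": {"deltas": [[0,0,-10,-3,-2,0,-1],[0,0,-20,-6,-4,0,-1],[0,0,-30,-9.3,-6,0,-1],[0,0,-40,-9.3,-6,0,-1],[0,0,-50,-9.3,-6,0,-1],[0,0,-60,-9.3,-6,0,-1],[0,0,-70,-9.3,-6,0,-1],[0,0,-80,-9.3,-6,1.5,-1],[0,0,-88.5,-9.3,-6,3.2,-1],[0,0,-88.5,-9.3,-6,3.2,-1],[0,0,-88.5,-9.3,-6,3.2,-1],[0,0,-88.5,-9.3,-6,3.2,-1]], "force": 40}}

```text
time_s: 39.2
eef_pos: [0.528, -0.0006, 0.1516]
tool_rot: [3.141, 0.0, 1.544]
ft_force: [0.8, -0.0, 0.4]
opening: 1.004
finger_force: 0.0
```

```bash
python3 -c "
from h import *
delta([.526,.0,.029],88.5)"
```

```text
pos [ 0.528  -0.0006  0.1516] yaw [180.    0.   88.4] F [ 0.8 -0.   0.4] op 1.0 t 39.2
row [ 0.   0.  -0.1] [ 0.05 -0.21 12.26]
```

Request:
{"api": "step_arm", "payload": {"deltas": [[0,0,0,0,-0.2,5,-1],[0,0,0,0,-0.2,9,-1],[0,0,0,0,-0.2,12.2,-1],[0,0,0,0,-0.2,12.2,-1],[0,0,0,0,-0.2,12.2,-1],[0,0,0,0,-0.2,12.2,1],[0,0,0,0,-0.2,12.2,1],[0,0,0,0,-0.2,12.2,1],[0,0,0,0,-0.2,12.2,1],[0,0,0,0,-0.2,12.2,1],[0,0,0,0,-0.2,12.2,1]]}}

```text
time_s: 40.58
eef_pos: [0.526, -0.0005, 0.0297]
tool_rot: [3.141, 0.0, 1.545]
ft_force: [0.3, 0.8, 4.8]
opening: 0.131
finger_force: 40.3
```

Request:
{"api": "step_arm", "payload": {"deltas": [[0,0,0,-0.7,0,0,1],[0,0,0,-1.4,0,0,1],[0,0,0,-2.1,0,0,1],[0,0,0,-2.8,0,0,1],[0,0,0,-3.5,0,0,1],[0,0,0,-4.2,0,0,1],[0,0,0,-4.9,0,0,1],[0,0,0,-5.6,0,0,1],[0,0,0,-6.3,0,0,1],[0,0,0,-6.9,0,0,1],[0,0,0,-7.2,0,0,1],[0,0,0,-7.2,0,0,1]]}}

```text
time_s: 42.08
eef_pos: [0.5244, -0.0725, 0.0297]
tool_rot: [3.14, 0.0, 1.545]
ft_force: [0.4, 1.6, 5.7]
opening: 0.131
finger_force: 40.4
```

Request:
{"api": "step_arm", "payload": {"deltas": [[0,0,0,-0.3,0,0,1],[0,0,0,-0.6,0,0,1],[0,0,0,-0.9,0,0,1],[0,0,0,-1.1,0,0,1],[0,0,0,-1.1,0,0,1],[0,0,0,-1.1,0,0,1]]}}

```text
time_s: 42.82
eef_pos: [0.5241, -0.0805, 0.0297]
tool_rot: [3.141, -0.003, 1.544]
ft_force: [4.3, 13.0, 6.3]
opening: 0.132
finger_force: 40.5
```

Request:
{"api": "step_arm", "payload": {"deltas": [[0,0,0,0.7,0,0,1],[0,0,0,1.4,0,0,1],[0,0,0,2.1,0,0,1],[0,0,0,2.8,0,0,1],[0,0,0,3.5,0,0,1],[0,0,0,4.2,0,0,1],[0,0,0,4.9,0,0,1],[0,0,0,5.6,0,0,1],[0,0,0,6.3,0,0,1],[0,0,0,7,0,0,1],[0,0,0,7.6,0,0,1],[0,0,0,8,0,0,1]]}}

```text
time_s: 44.32
eef_pos: [0.526, -0.0043, 0.0297]
tool_rot: [3.141, 0.001, 1.545]
ft_force: [-1.4, -4.3, 5.9]
opening: 0.137
finger_force: 40.6
```

Request:
{"api": "step_arm", "payload": {"deltas": [[0,0,0,0.3,0,0,1],[0,0,0,0.5,0,0,1],[0,0,0,0.5,0,0,1],[0,0,0,0.5,0,0,1]]}}

```text
time_s: 44.82
eef_pos: [0.526, -0.0004, 0.0297]
tool_rot: [3.141, 0.002, 1.546]
ft_force: [-2.2, -8.0, 6.0]
opening: 0.135
finger_force: 40.5
```

Fully back at the stop. Now I release, lift and check.

Request:
{"api": "step_arm", "payload": {"deltas": [[0,0,0,0,0,0,0],[0,0,0,0,0,0,-1],[0,0,0,0,0,0,-1],[0,0,0,0,0,-3,-1],[0,0,0,0,0,-8,-1],[0,0,0,0,0,-14,-1],[0,0,0,0,0,-20,-1],[0,0,0,-10,0,-20,-1],[0,0,0,-20,3,-20,-1],[0,0,0,-30,6,-20,-1],[0,0,0,-30,6,-20,-1],[0,0,0,-30,6,-20,-1]]}}

```text
time_s: 46.32
eef_pos: [0.5781, -0.3017, 0.229]
tool_rot: [-3.141, -0.001, 1.545]
ft_force: [0.9, -0.0, -0.5]
opening: 1.0
finger_force: 0.0
```

Run:
```python
from h import *
c=cam("top"); d=cam("scene")
u,v=proj(d,(.53,-.058,.05)).astype(int)
o=np.zeros((400,800,3),np.uint8)
o[:,:500]=cv2.resize(d["pixels"][v-40:v+40,u-50:u+50][:,:,::-1],(500,400),interpolation=cv2.INTER_CUBIC)
o[:,500:]=cv2.resize(c["pixels"][170:270,375:450][:,:,::-1],(300,400),interpolation=cv2.INTER_CUBIC)
cv2.imwrite("pics/end.png",o)
s=robot.state(); print(s["eef_pos"],s["qvel"].round(3),s["time_s"])
```

```text
[ 0.57902511 -0.30645574  0.22874934] [ 0.062 -0.036  0.1    0.05   0.039  0.027] 46.425
```

View pics/end.png

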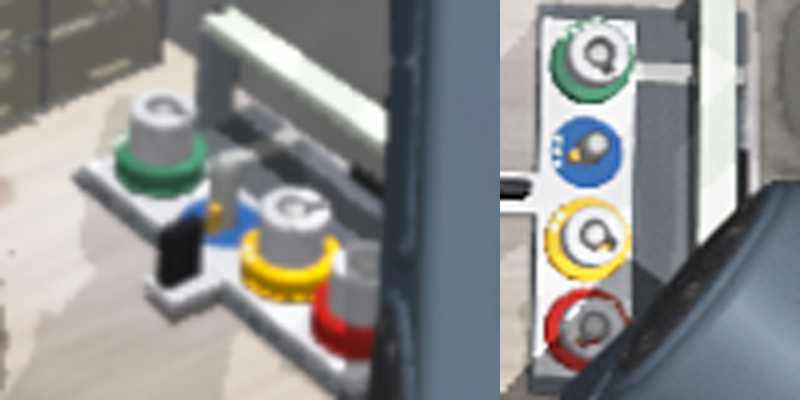

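The red, yellow and green pulleys are seated on their own shafts, the carriage is back, and the arm is clear.

Request:
{"api": "step_arm", "payload": {"deltas": [[0,0,0,0,0,0,-1],[0,0,0,0,0,0,-1],[0,0,0,0,0,0,-1]]}}

```text
time_s: 46.8
eef_pos: [0.5779, -0.2983, 0.2295]
tool_rot: [-3.141, -0.0, 1.547]
ft_force: [-0.0, -0.9, -0.1]
opening: 0.999
finger_force: 0.0
```

```bash
python3 -c "
from workcell import robot
print(robot.job_done())"
```

```text
the job is handed in; nothing more can be done
None
```

The job is handed in at about 47 s: the red, yellow and green pulleys are seated on their own shafts (no blue pulley was there), and the carriage was pushed fully home and drawn fully back; no verdict came back.

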